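Jog the microscope stage towards the waiting flask

TASK

The orange-capped culture flask waits on one side of the bench, to the left or right of the two joystick consoles. Send the microscope stage to that side: tilt the green-knobbed stage joystick well over, at least two thirds of its travel, towards the orange-capped flask's side, hold it there for at least a second and a half, then let go so that it springs back to centre. Never tilt it the other way, and leave the black-knobbed focus joystick and the orange-capped flask alone.

Things in the scene. Friction and masses are not known exactly. Their poses are not given: they have to be found in the camera images.
- stage_console: White box fixed to the bench, 130 (x) x 110 (y) x 45 mm high, carrying the green-knobbed stick. Origin: centre of its underside; z up, x roughly away from the robot, y roughly to the robot's left (yaw up to 0.35 rad). The stick pivots 45 mm above the origin. Upright: 10 mm steel shaft, green round knob 28 mm wide, 34 mm tall, its middle 120 mm and top 137 mm above the bench.
- stage_stick (a joint): Tilt of the green-knobbed stick about the console's x, rad: 0 upright (start), positive leaning to the console's +y (robot's left), negative to -y; it tilts in this plane only. Stops at +0.45 and -0.45: knob's middle 33 mm aside, 7 mm lower. Spring-centred: about 5 N sideways at the knob holds it at a stop; let go, it returns upright without swinging past.
- focus_knob (a point): Middle of the black knob of the other joystick, 120 mm above the bench. Its console (same box, stick and spring as the stage console) stands beside the stage console, 190 to 330 mm to its left or right. Not to be operated.
- flask_orange: Clear flat culture flask lying loose on the bench, body 110 (x) x 85 (y) x 36 mm high, with a 35 mm orange screw cap reaching 90 mm from the origin along its -x. Origin: centre of the body's underside. It lies outside both consoles, at world y over 0.3 (left side) or under -0.3 (right side). A like flask with a blue cap lies on the opposite side.
There are look-alikes about, which are no part of the job. What is shaped like the flask_orange but purple is not meant.

How it is judged:
By the outcome, as a careful person would: the job done as asked, in the order asked, and still so for the second after the job is handed in, with the robot touching nothing.
It also fails if it takes over 35 s, if anything falls off the work surface, if the arm or the gripper's body presses on something with over 40 N, if the wrist force passes 120 N, or if a joint passes its speed limit or range.

ROBOT

A 7-joint arm with a two-finger parallel gripper is mounted at the origin on the work surface. World frame = base frame: x ahead of the robot, y to its left, z up, the work surface at z = 0. Lengths are in m, angles in rad, forces in N, time in s.
With the tool pointing down it reaches from about 0.4 to 0.875 m from the base axis. Payload 19.3 kg.
Tool frame: the origin (TCP) lies between the finger pads; the fingertips stand ahead of it and the grasp point (between the pads) lies 8 mm behind it (bot.tip_extent is the x of the fingertips in the tool frame, in m); x points along the fingers, y is the direction in which the jaws open and shut, and the axes are right-handed (so a half turn about x gives the same grasp; the last joint's range is limited). The gripper opens to 85 mm and grips with 20 to 120 N. Pads are 22 mm wide; open, the fingers measure 114 mm over their backs; the gripper's body (76 mm by 85 mm) begins 54 mm behind the grasp point. The pads swing forward as they close: fully open they stand 13 mm farther back than shut.
Start: joints at [1.154, 0.521, -0.036, 1.599, 0.021, 1.021, -0.113], TCP at [0.212, -0.588, 0.242] pointing down, gripper open.
Joint ranges: [-2.91, 2.91], [-0.3, 2.13], [-1.5, 1.42], [0.17, 2.43], [-1.26, 4.41], [0.16, 1.93], [-2.52, 2.52]. Speed limits (rad/s): [1.89, 1.89, 2.39, 2.39, 3.01, 3.01, 3.01].

INTERFACE

Orientations are given as [roll, pitch, yaw] about the fixed x, y, z axes, in that order (R = Rz(yaw) Ry(pitch) Rx(roll)).
In Python, from workcell import observe, grab_frame, camera_info, bot, nets gives the robot as it stands.
- The arm moves only by the tool jog_arm, never from a script. Its argument "commands" is a list of rows, each a list of 6 numbers: the shift along the tool's x, y, z in mm, then the turn, a rotation vector about the tool's x, y, z in rad. A call has 1 to 20 rows; each row shifts and turns the pose as measured when the row begins, along the tool's axes as they then stand; what a row does not reach is not made up. A row lasts 1/10 s, in which the tool goes at most 50 mm and 8.59 degrees, less where a joint would pass 70% of its speed; a pose out of reach is approached as far as the arm can. A call is refused whole if a number of a shift passes 50 or a number of a turn 0.15, either way. A call with a gripper value outside its range is refused whole. "gripper" is the closure in counts, from 0 (fully open) to 255 (shut), set as the call begins (left out, the last holds). The fingers move at their own pace and stop on an object; "newtons" is the grip in N (left out, the last holds). Time passes only in rows, so rows that do not move let the fingers close. It gives the time, the measured TCP pose, the force and the opening at its end, in the units of the state.
- observe(): the state, without advancing time (a new reading comes with each control period).
- grab_frame(name): name is "side" or "top"; returns the picture (420x560x3 uint8, red, green, blue); there is no depth.
- camera_info(name): a dict with "fov_y" (degrees; the focal length in pixels is half the picture's height over the tangent of half this angle, whatever the lens; pixels are square), "cx", "cy" (the principal point, pixels), "R" (3x3) and "t" (3): a world point X has camera coordinates R X + t. Camera axes: x right, y down, z forward; pixel columns grow to the right and rows downward; lengths in m; the calibration is good to about 2 mm. A picture is of the moment at which its call begins. camera_info takes no time and is no camera call.
- bot.job_done(): hands the job in, once; it reports no verdict.
Trained networks look in the newest picture that a camera, given by its name, has taken for a name from the list of things; names that differ only in an ending like _2 or _b are one class to them, and where a whole thing is asked for, a point or a joint stands for the part that bears it (a point fixed in the world has none). Each returns a list of dicts, best first, with "p" (0 to 1); they miss things now and then, are a little off and sometimes report something else, mostly with a low value. They report only what shows in the picture. A call takes as long as a camera call. They do not tell look-alikes from the thing itself.
- nets.find_in(camera, name): "rect" ([left, top, right, bottom] in pixels, round what is visible of it).
- nets.silhouettes(camera, name): "mask" (420x560 bool, what is visible of it) and "rect" ([left, top, right, bottom] in pixels, round what is visible of it).
- nets.pinpoint(camera, name): "location" ([column, row] in pixels: a listed point, or the origin of a listed thing).
The state is a dict: "clock": time; "qpos": joint angles; "qd": joint speeds; "joint_efforts": joint torques, N m; "position": TCP position; "tool_rot": TCP orientation; "force": force on the tool from outside, world axes, zero at the start; "moment": the same for the moment, N m; "grip_width": finger opening in m.
Only numpy, scipy, OpenCV 4.12 (cv2) and the standard library are available. Lean on these libraries where they do the work, as an engineer would, in place of code of your own. Each camera call takes 0.05 s, during which the arm holds its last target.

## Working session

There is one attempt and no reset: what is moved stays moved. The work goes in short steps, Python scripts to look and compute and a tool call to move; the robot and the scene stay as the last step left them, time stands still between calls to the robot, and variables do not carry over. Pictures are saved under pics/ and viewed, and the job is handed in when it is done.

Besides the shell and the picture viewer there is one more tool, called after "Request:" as name(argument=value, ...), one argument or row to a line, values as JSON. jog_arm: Moves the arm, as the interface text tells. Its arguments: {"type":"object","properties":{"commands":{"type":"array","items":{"type":"array","items":{"type":"number"}}},"gripper":{"type":"number"},"newtons":{"type":"number"}},"required":["commands"]}

```bash
mkdir -p pics
python3 - <<'E'
from workcell import *
import cv2,numpy as np
s=observe();print(s['clock'],s['position'],s['tool_rot'],s['grip_width'],bot.tip_extent)
for c in['side','top']:
    im=grab_frame(c);cv2.imwrite(f'pics/{c}0.png',im[:,:,::-1]);i=camera_info(c);print(c,i)
    for n in['stage_console','flask_orange']:
        print(n,[(d['rect'],round(d['p'],2)) for d in nets.find_in(c,n)])
    print([(d['location'],round(d['p'],2)) for d in nets.pinpoint(c,'focus_knob')])
E
```

```text
0.0 [ 0.21229447 -0.58751396  0.24172208] [-1.52518293  1.5696888   1.96318974] 0.08532163155863236 0.011
side {'fov_y': 43.468886433603096, 'cx': 282.6613042682598, 'cy': 206.5609581135537, 'R': array([[-0.73995569, -0.67249685, -0.01461393],
       [-0.50624804,  0.57107301, -0.64621091],
       [ 0.44292042, -0.47076917, -0.76301893]]), 't': array([0.28245923, 0.26342071, 1.26512501])}
stage_console [([165.2, 193.3, 228.5, 252.2], 0.9)]
flask_orange [([332.8, 121.3, 376.2, 163.6], 0.96), ([374.8, 169.4, 409.4, 198.6], 0.67)]
[([285.8, 149.0], 0.58)]
top {'fov_y': 53.839727076732586, 'cx': 277.52347875088645, 'cy': 207.40269891908702, 'R': array([[ 0.0060033 , -0.99981855, -0.01807827],
       [-0.99238239, -0.0037321 , -0.12313923],
       [ 0.12304941,  0.0186798 , -0.99222473]]), 't': array([-0.00759979,  0.412855  ,  1.15855038])}
stage_console [([203.7, 126.8, 245.1, 180.8], 0.59)]
flask_orange [([378.5, 247.2, 425.7, 299.4], 0.68), ([395.6, 175.8, 433.6, 229.4], 0.66)]
[([328.7, 170.7], 0.4)]
```

View pics/side0.png

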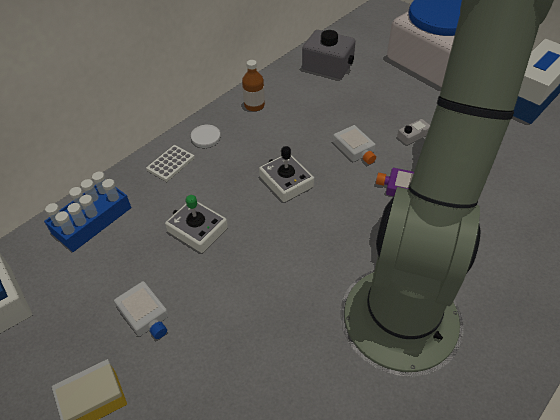

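View pics/top0.png

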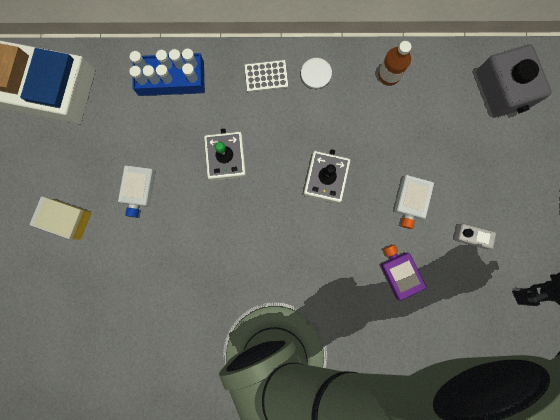

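The candidates in the top view are a clear flask with an orange cap at (413,200), a purple flask with an orange cap at (403,272), and a clear flask with a blue cap at (135,190). The first fits because it is clear with an orange cap; the purple one is ruled out. It lies to the right (-y). I'll confirm this in a crop and measure the positions.

```bash
cat > h.py <<'E'
import numpy as np,cv2
from workcell import *
def ray(c,uv):
    i=camera_info(c);f=210/np.tan(np.radians(i['fov_y']/2))
    d=np.array([(uv[0]-i['cx'])/f,(uv[1]-i['cy'])/f,1]);R=i['R'];return -R.T@i['t'],R.T@d
def onz(c,uv,z):
    o,d=ray(c,uv);return o+d*(z-o[2])/d[2]
def tri(a,b):
    (o1,d1),(o2,d2)=ray('side',a),ray('top',b)
    k=np.linalg.lstsq(np.c_[d1,-d2],o2-o1,rcond=None)[0];p,q=o1+k[0]*d1,o2+k[1]*d2
    return (p+q)/2,np.linalg.norm(p-q)
def green(im):
    h=cv2.cvtColor(im,cv2.COLOR_RGB2HSV);m=cv2.inRange(h,(45,110,40),(80,255,255))
    n,l,s,c=cv2.connectedComponentsWithStats(m);k=1+np.argmax(s[1:,4]);return c[k],s[k]
E
python3 - <<'E'
from h import *
a=cv2.imread('pics/side0.png')[:,:,::-1].copy();b=cv2.imread('pics/top0.png')[:,:,::-1].copy()
ga,gb=green(a),green(b);print(ga,gb)
print('knob',tri(ga[0],gb[0]), onz('side',ga[0],.12),onz('top',gb[0],.12))
print('focus',tri((286,152),(328,172)),onz('top',(328,171),.12))
print('flask',onz('top',(413,195),.03))
# console top corners
w=cv2.cvtColor(b,cv2.COLOR_RGB2HSV)
for n,(x0,y0,x1,y1) in dict(st=(195,120,255,188),fo=(295,140,360,210)).items():
    m=cv2.inRange(w,(0,0,150),(180,60,255))[y0:y1,x0:x1]
    pts=np.argwhere(m)[:,::-1]+[x0,y0]
    r=cv2.minAreaRect(pts.astype(np.float32));bx=cv2.boxPoints(r)
    P=np.array([onz('top',p,.045)[:2] for p in bx]);print(n,r,P.round(3).tolist(),P.mean(0))
    e=np.diff(P,axis=0);print([(round(float(np.hypot(*v)),3),round(float(np.arctan2(v[1],v[0])),3)) for v in e])
cr=cv2.resize(b[140:310,320:500],None,fx=3,fy=3,interpolation=3);cv2.imwrite('pics/crop1.png',cr[:,:,::-1])
cr=cv2.resize(b[110:220,180:370],None,fx=4,fy=4,interpolation=3);cv2.imwrite('pics/crop2.png',cr[:,:,::-1])
E
```

```text
(array([191.11666667, 201.19166667]), array([186, 195,  11,  14, 120], dtype=int32)) (array([219.86734694, 147.20408163]), array([215, 142,  11,  12,  98], dtype=int32))
knob (array([0.56335628, 0.14837123, 0.11901965]), np.float64(0.0012662460239408237)) [0.56198091 0.14856333 0.12      ] [0.56361889 0.14860945 0.12      ]
focus (array([ 0.49420085, -0.13994702,  0.12943131]), np.float64(0.00040818859128639726)) [ 0.49907384 -0.14084016  0.12      ]
flask [ 0.44933286 -0.39099315  0.03      ]
st ((224.1539306640625, 154.86630249023438), (43.849212646484375, 37.971046447753906), 84.5596694946289) [[0.621, 0.21], [0.632, 0.101], [0.503, 0.087], [0.493, 0.195]] [0.56210007 0.14806866]
[(0.11, -1.473), (0.129, -3.033), (0.108, 1.67)]
fo ((327.0321960449219, 176.07177734375), (38.41979217529297, 44.49270248413086), 12.72435474395752) [[0.45, -0.079], [0.576, -0.107], [0.551, -0.213], [0.426, -0.184]] [ 0.5009372  -0.14580465]
[(0.129, -0.221), (0.109, -1.798), (0.128, 2.91)]
```

View pics/crop1.png

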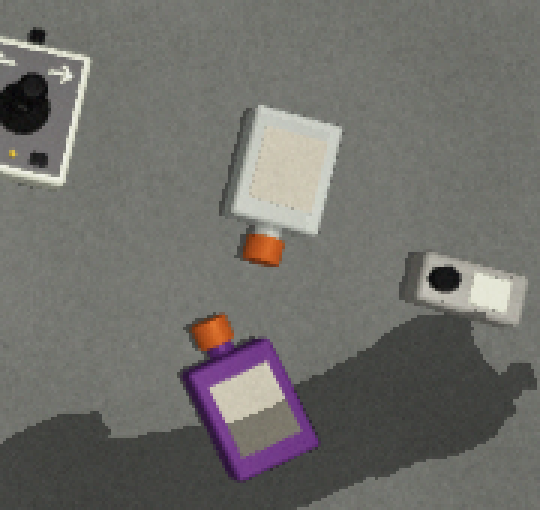

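View pics/crop2.png

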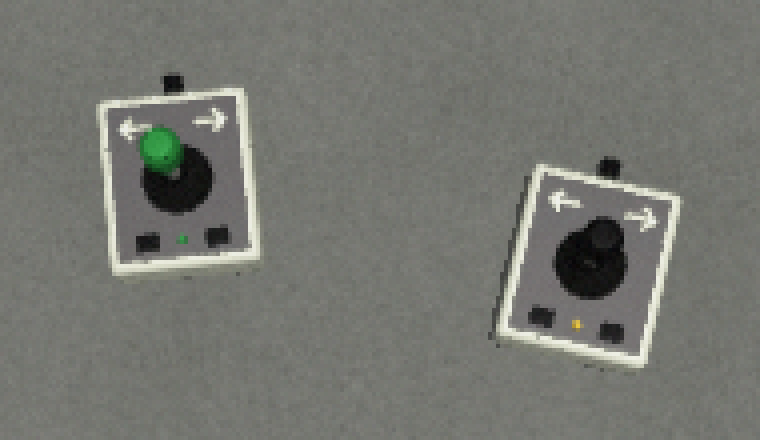

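The crop confirms it: the clear flask with the orange cap is on the right (-y), and its neighbour is the purple look-alike. The stage console is at (0.562, 0.148) with yaw about +0.10, and the knob triangulates to z = 0.119, which matches. I'll push it towards -y with the closed fingers from its +y side.

```bash
cat >> h.py <<'E'
from scipy.spatial.transform import Rotation as Ro
C=np.array([.5625,.1483]);YAW=.105
def rep(goal=None):
    s=observe();R=Ro.from_euler('xyz',s['tool_rot']).as_matrix()
    print('t',round(s['clock'],2),'p',s['position'].round(4),'F',np.round(s['force'],1),'w',round(s['grip_width'],3),'q',np.round(s['qpos'],2))
    print('R',R.round(3).tolist())
    p=s['position'][:2]-C;c,q=np.cos(YAW),np.sin(YAW)
    print('console frame xy mm',(1000*np.array([c*p[0]+q*p[1],-q*p[0]+c*p[1]])).round(1))
    if goal is not None: print('tool shift mm',(1000*R.T@(np.array(goal)-s['position'])).round(1))
    return s,R
def con(x,y,z):
    c,q=np.cos(YAW),np.sin(YAW);return np.array([C[0]+c*x-q*y,C[1]+q*x+c*y,z])
E
python3 - <<'E'
from h import *
rep([.45,-.2,.25]);g=con(0,.07,.25);print(g)
s,R=rep(g);print((1000*R.T@(g-np.array([.45,-.2,.25]))).round(1))
# turn needed: tool z (pad width dir) or y aligned with console y
for a in (R[:,1],R[:,2]): print(np.degrees(np.arctan2(a[1],a[0]))-np.degrees(YAW))
E
```

```text
t 0.4 p [ 0.2124 -0.5878  0.2422] F [-0.4  0.9  0.8] w 0.085 q [ 1.15  0.52 -0.04  1.6   0.02  1.02 -0.11]
R [[-0.0, 0.34, -0.94], [0.0, -0.94, -0.34], [-1.0, -0.0, 0.0]]
console frame xy mm [-425.3 -695.3]
tool shift mm [  -7.7 -283.9 -355.3]
[0.5551635  0.21791448 0.25      ]
t 0.4 p [ 0.2124 -0.5878  0.2422] F [-0.4  0.9  0.8] w 0.085 q [ 1.15  0.52 -0.04  1.6   0.02  1.02 -0.11]
R [[-0.0, 0.34, -0.94], [0.0, -0.94, -0.34], [-1.0, -0.0, 0.0]]
console frame xy mm [-425.3 -695.3]
tool shift mm [  -7.7 -641.2 -596.2]
[   0.  -357.3 -240.9]
-76.14825765695913
-166.1482575844235
```

Request:
jog_arm(
  commands=[
    [-2,-28,-36,0,0,0],
    [-2,-28,-36,0,0,0],
    [-2,-28,-36,0,0,0],
    [-2,-28,-36,0,0,0],
    [0,-28,-36,0,0,0],
    [0,-28,-36,0,0,0],
    [0,-28,-36,0,0,0],
    [0,-28,-36,0,0,0],
    [0,-28,-36,0,0,0],
    [0,-28,-36,0,0,0],
  ],
  gripper=255,
  newtons=40,
)

```text
clock: 1.4
position: [0.461, -0.1934, 0.2502]
tool_rot: [1.511, 1.567, -1.294]
force: [1.3, -2.2, -0.2]
grip_width: 0.0001
```

```bash
python3 -c "
from h import *
rep(con(0,.07,.25))"
```

```text
t 1.4 p [ 0.461  -0.1934  0.2502] F [ 1.3 -2.2 -0.2] w 0.0 q [ 0.43  0.32 -0.2   1.91  0.08  0.92 -1.04]
R [[0.001, 0.33, -0.944], [-0.004, -0.944, -0.33], [-1.0, 0.004, 0.0]]
console frame xy mm [-136.7 -329.2]
tool shift mm [  -1.2 -357.2 -224.5]
```

Request:
jog_arm(
  commands=[
    [0,-42,-26,0,0,0],
    [0,-42,-26,0,0,0],
    [0,-42,-26,0,0,0],
    [0,-42,-26,0,0,0],
    [0,-42,-26,0,0,0],
    [0,-42,-26,0,0,0],
    [0,-42,-26,0,0,0],
    [0,-42,-26,0,0,0],
    [0,0,0,0.12,0,0],
    [0,0,0,0.12,0,0],
    [0,0,0,0,0,0],
  ],
)

```text
clock: 2.5
position: [0.5469, 0.2063, 0.2496]
tool_rot: [2.866, 1.566, -0.179]
force: [0.1, -0.0, 0.4]
grip_width: 0.0001
```

```bash
python3 -c "
from h import *
rep(con(0,.07,.25))
for c in ['side','top']: cv2.imwrite(f'pics/{c}1.png',grab_frame(c)[:,:,::-1])"
```

```text
t 2.5 p [0.5469 0.2063 0.2496] F [ 0.1 -0.   0.4] w 0.0 q [-0.27  0.46 -0.27  1.7   0.14  1.   -2.06]
R [[0.005, 0.097, -0.995], [-0.001, -0.995, -0.097], [-1.0, 0.001, -0.004]]
console frame xy mm [-9.4 59.3]
tool shift mm [ -0.4 -10.7  -9.4]
```

View pics/side1.png

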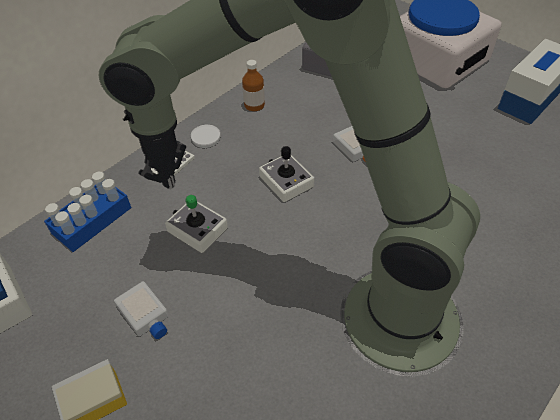

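The side view shows the closed gripper up and left of the green knob (191,201), with nothing between them. Next I'll descend beside the knob.

Request:
jog_arm(
  commands=[
    [33,-10,-9,0,0,0],
    [44,0,0,0,0,0],
    [44,0,0,0,0,0],
    [10,0,0,0,0,0],
    [0,0,0,0,0,0],
  ],
)

```text
clock: 3.1
position: [0.5583, 0.214, 0.1178]
tool_rot: [3.081, 1.561, 0.052]
force: [-0.2, 0.4, 0.8]
grip_width: 0.0002
```

```bash
python3 -c "
from h import *
rep(con(0,.03,.118))
for c in ['side','top']:
    im=grab_frame(c); print(green(im)); x=[(120,140,260,260),(170,90,290,200)][c=='top']; cv2.imwrite(f'pics/{c}2.png',cv2.resize(im[x[1]:x[3],x[0]:x[2]],None,fx=4,fy=4)[:,:,::-1])"
```

```text
t 3.1 p [0.5583 0.214  0.1178] F [-0.2  0.4  0.8] w 0.0 q [-0.3   0.64 -0.24  1.77  0.21  0.75 -2.11]
R [[0.01, 0.112, -0.994], [0.001, -0.994, -0.112], [-1.0, 0.001, -0.01]]
console frame xy mm [ 2.7 65.8]
tool shift mm [-0.2 35.8  3. ]
(array([191.11666667, 201.19166667]), array([186, 195,  11,  14, 120], dtype=int32))Traceback (most recent call last):
  File "<string>", line 5, in <module>
    im=grab_frame(c); print(green(im)); x=[(120,140,260,260),(170,90,290,200)][c=='top']; cv2.imwrite(f'pics/{c}2.png',cv2.resize(im[x[1]:x[3],x[0]:x[2]],None,fx=4,fy=4)[:,:,::-1])
                            ~~~~~^^^^
  File "h.py", line 14, in green
    n,l,s,c=cv2.connectedComponentsWithStats(m);k=1+np.argmax(s[1:,4]);return c[k],s[k]
                                                    ~~~~~~~~~^^^^^^^^^
    return _wrapfunc(a, 'argmax', axis=axis, out=out, **kwds)
    return bound(*args, **kwds)
ValueError: attempt to get argmax of an empty sequence
```

View pics/side2.png

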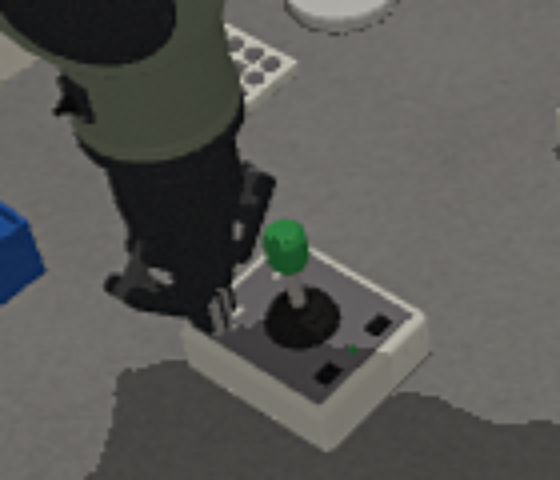

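The side crop shows the gripper's knuckles overhanging towards the knob (285,245). I'll turn the tool 90° so its narrow side faces the knob.

Request:
jog_arm(
  commands=[
    [0,0,0,-0.143,0,0],
    [0,0,0,-0.143,0,0],
    [0,0,0,-0.143,0,0],
    [0,0,0,-0.143,0,0],
    [0,0,0,-0.143,0,0],
    [0,0,0,-0.143,0,0],
    [0,0,0,-0.143,0,0],
    [0,0,0,-0.143,0,0],
    [0,0,0,-0.143,0,0],
    [0,0,0,-0.143,0,0],
    [0,0,0,-0.143,0,0],
    [0,0,0,0,0,0],
  ],
)

```text
clock: 4.4
position: [0.5722, 0.2144, 0.1494]
tool_rot: [1.499, 1.52, 0.106]
force: [0.1, 0.5, 0.4]
grip_width: -0.0002
```

```bash
cat >> h.py <<'E'
def look(n):
    for c in ['side','top']:
        im=grab_frame(c)
        try: print(c,green(im))
        except Exception: print(c,'hidden')
        x=[(120,140,260,260),(170,90,290,200)][c=='top']; cv2.imwrite(f'pics/{c}{n}.png',cv2.resize(im[x[1]:x[3],x[0]:x[2]],None,fx=4,fy=4)[:,:,::-1])
E
python3 -c "
from h import *
rep(con(0,.03,.115));look(3)"
```

```text
t 4.4 p [0.5722 0.2144 0.1494] F [0.1 0.5 0.4] w -0.0 q [-0.02  0.66 -0.66  1.74  0.54  0.88 -0.74]
R [[0.05, 0.983, 0.177], [0.005, 0.177, -0.984], [-0.999, 0.05, 0.004]]
console frame xy mm [16.6 64.7]
tool shift mm [ 33.5 -20.8  33.3]
side (array([191.11666667, 201.19166667]), array([186, 195,  11,  14, 120], dtype=int32))
top hidden
```

View pics/side3.png

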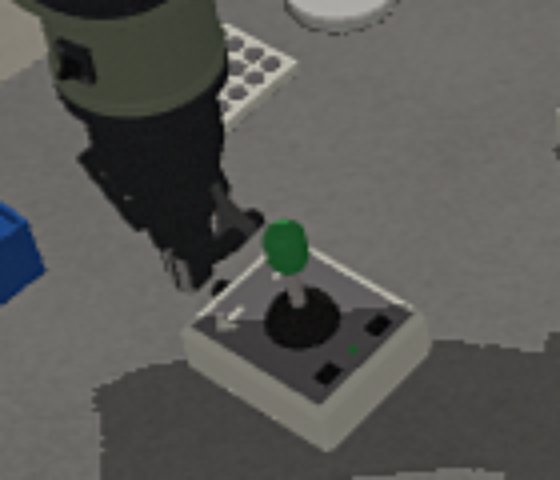

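Request:
jog_arm(
  commands=[
    [17,-20,0,0.07,0,-0.05],
    [17,0,0,0,0,0],
    [0,0,26,0,0,0],
    [0,0,0,0,0,0],
  ],
)

```text
clock: 4.9
position: [0.5574, 0.1849, 0.1144]
tool_rot: [1.207, 1.565, -0.275]
force: [0.6, -0.4, -1.1]
grip_width: -0.0003
```

```bash
python3 -c "
from h import *
rep(con(0,.0,.115));look(4)"
```

```text
t 4.9 p [0.5574 0.1849 0.1144] F [ 0.6 -0.4 -1.1] w -0.0 q [ 0.01  0.69 -0.63  1.79  0.54  0.83 -0.79]
R [[0.006, 0.996, 0.09], [-0.002, 0.09, -0.996], [-1.0, 0.006, 0.002]]
console frame xy mm [-1.2 37. ]
tool shift mm [-0.5  1.8 36.9]
side (array([193.2, 196.2]), array([191, 195,   5,   4,  10], dtype=int32))
top hidden
```

View pics/side4.png

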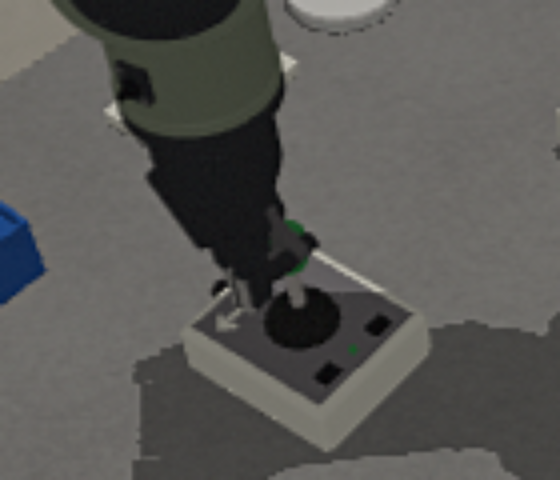

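Request:
jog_arm(
  commands=[
    [0,0,8,0,0,0],
    [0,0,8,0,0,0],
    [0,0,8,0,0,0],
    [0,0,8,0,0,0],
    [0,0,6,0,0,0],
    [0,0,0,0,0,0],
  ],
)

```text
clock: 5.6
position: [0.5613, 0.1498, 0.1154]
tool_rot: [1.862, 1.561, 0.386]
force: [-0.1, 3.2, -1.3]
grip_width: -0.0003
```

```bash
python3 -c "
from h import *
rep(con(0,-.005,.112));look(5)"
```

```text
t 5.6 p [0.5613 0.1498 0.1154] F [-0.1  3.2 -1.3] w -0.0 q [ 0.07  0.68 -0.63  1.81  0.54  0.82 -0.73]
R [[0.009, 0.996, 0.094], [0.004, 0.094, -0.996], [-1.0, 0.009, -0.003]]
console frame xy mm [-1.   1.6]
tool shift mm [3.3 1.1 6.6]
side (array([199.68421053, 201.        ]), array([197, 198,   6,   6,  19], dtype=int32))
top (array([225.33333333, 169.66666667]), array([225, 169,   2,   2,   3], dtype=int32))
```

View pics/side5.png

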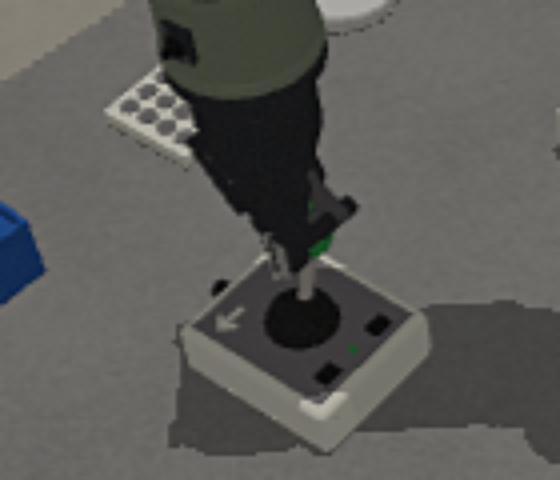

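View pics/top5.png

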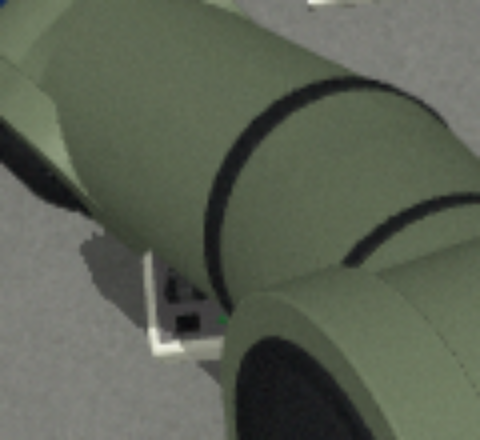

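The stick is leaning right: the visible green has shifted to (200,201) and the force is 3.2 N. I'll push further, close to the stop.

Request:
jog_arm(
  commands=[
    [2,0,5,0,0,0],
    [0,0,5,0,0,0],
    [0,0,0,0,0,0],
  ],
)

```text
clock: 6.0
position: [0.5621, 0.1427, 0.1137]
tool_rot: [2.056, 1.559, 0.583]
force: [-1.0, 5.9, 1.4]
grip_width: -0.0001
```

```bash
python3 -c "
from h import *
rep(con(0,-.01,.112));look(6)"
```

```text
t 6.0 p [0.5621 0.1427 0.1137] F [-1.   5.9  1.4] w -0.0 q [ 0.09  0.68 -0.63  1.81  0.54  0.81 -0.72]
R [[0.01, 0.995, 0.097], [0.006, 0.097, -0.995], [-1.0, 0.01, -0.005]]
console frame xy mm [-0.9 -5.5]
tool shift mm [1.7 1.  4.5]
side (array([201.45, 200.05]), array([199, 198,   6,   5,  20], dtype=int32))
top (array([225.33333333, 169.66666667]), array([225, 169,   2,   2,   3], dtype=int32))
```

View pics/side6.png

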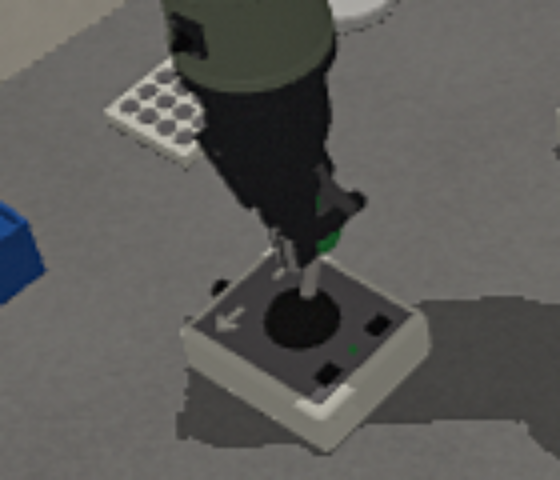

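```bash
python3 -c "
from h import *
i=camera_info('side');f=210/np.tan(np.radians(i['fov_y']/2))
def pr(X):
    x=i['R']@X+i['t'];return f*x[0]/x[2]+i['cx'],f*x[1]/x[2]+i['cy']
for t in (0,.3,.35,.4,.45):
    X=con(0,-.075*np.sin(t),.045+.075*np.cos(t));B=con(0,-.058*np.sin(t),.045+.058*np.cos(t));print(t,np.round(pr(X),1),'bottom',np.round(pr(B),1))
im=grab_frame('side');cv2.imwrite('pics/z7.png',cv2.resize(im[175:235,165:235],None,fx=10,fy=10,interpolation=0)[:,:,::-1])
"
```

```text
0 [191.1 201. ] bottom [192.  205.3]
0.3 [197.1 196.6] bottom [196.6 201.9]
0.35 [198.1 196.1] bottom [197.4 201.5]
0.4 [199.  195.6] bottom [198.1 201.1]
0.45 [200.  195.2] bottom [198.9 200.8]
```

View pics/z7.png

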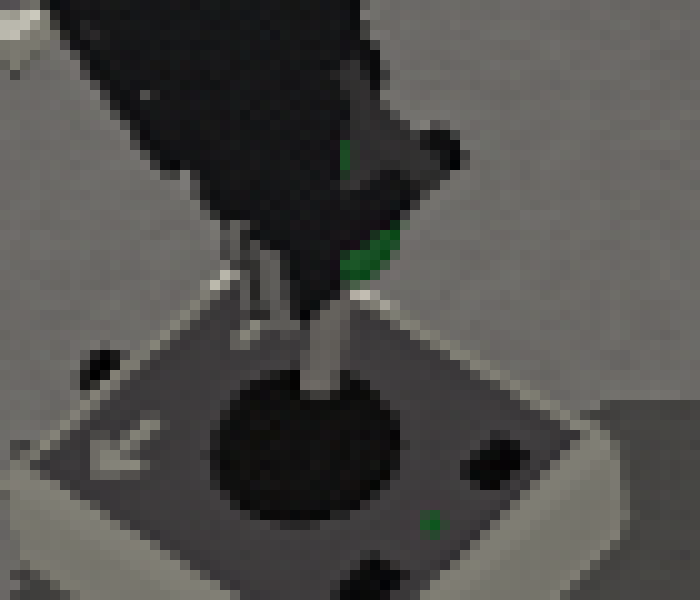

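The knob's right edge is at column 205, so its centre is about 199.5. That means a tilt of about 0.42 rad, and 5.9 N agrees with being near the stop. Now I'll hold it there.

Request:
jog_arm(
  commands=[
    [0,0,1,0,0,0],
    [0,0,0,0,0,0],
    [0,0,0,0,0,0],
    [0,0,0,0,0,0],
    [0,0,0,0,0,0],
    [0,0,0,0,0,0],
    [0,0,0,0,0,0],
    [0,0,0,0,0,0],
    [0,0,0,0,0,0],
    [0,0,0,0,0,0],
  ],
)

```text
clock: 7.15
position: [0.5619, 0.1449, 0.1142]
tool_rot: [2.208, 1.557, 0.737]
force: [-0.8, 4.3, 0.7]
grip_width: 0.0002
```

```bash
python3 -c "
from h import *
rep();im=grab_frame('side');print(green(im))"
```

```text
t 7.15 p [0.5619 0.1449 0.1142] F [-0.8  4.3  0.7] w 0.0 q [ 0.09  0.68 -0.63  1.81  0.54  0.81 -0.71]
R [[0.01, 0.995, 0.101], [0.009, 0.1, -0.995], [-1.0, 0.011, -0.008]]
console frame xy mm [-1.  -3.3]
(array([200.94444444, 200.33333333]), array([199, 198,   5,   6,  18], dtype=int32))
```

Request:
jog_arm(
  commands=[
    [0,0,1,0,0,0],
    [0,0,0,0,0,0],
    [0,0,0,0,0,0],
    [0,0,0,0,0,0],
    [0,0,0,0,0,0],
    [0,0,0,0,0,0],
    [0,0,0,0,0,0],
    [0,0,0,0,0,0],
    [0,0,0,0,0,0],
    [0,0,0,0,0,0],
    [0,0,0,0,0,0],
    [0,0,0,0,0,0],
  ],
)

```text
clock: 8.4
position: [0.5619, 0.1442, 0.1141]
tool_rot: [2.24, 1.557, 0.77]
force: [-1.2, 5.1, 0.2]
grip_width: -0.0001
```

```bash
python3 -c "
from h import *
rep();im=grab_frame('side');print(green(im))"
```

```text
t 8.4 p [0.5619 0.1442 0.1141] F [-1.2  5.1  0.2] w -0.0 q [ 0.09  0.68 -0.63  1.81  0.54  0.81 -0.71]
R [[0.01, 0.995, 0.101], [0.01, 0.101, -0.995], [-1.0, 0.011, -0.009]]
console frame xy mm [-1. -4.]
(array([201.22222222, 200.05555556]), array([199, 198,   6,   5,  18], dtype=int32))
```

It crept back about 2 mm but stayed well over. There is plenty of time, so I'll press a little further and hold longer to be safe.

Request:
jog_arm(
  commands=[
    [0,0,4,0,0,0],
    [0,0,2,0,0,0],
    [0,0,1,0,0,0],
    [0,0,1,0,0,0],
    [0,0,1,0,0,0],
    [0,0,1,0,0,0],
    [0,0,1,0,0,0],
    [0,0,1,0,0,0],
    [0,0,1,0,0,0],
    [0,0,1,0,0,0],
  ],
)

```text
clock: 9.45
position: [0.562, 0.1415, 0.114]
tool_rot: [2.638, 1.543, 1.177]
force: [-1.0, 9.3, -1.1]
grip_width: -0.0001
```

```bash
python3 -c "
from h import *
rep();im=grab_frame('side');print(green(im));cv2.imwrite('pics/z8.png',cv2.resize(im[175:235,165:235],None,fx=8,fy=8,interpolation=0)[:,:,::-1])"
```

```text
t 9.45 p [0.562  0.1415 0.114 ] F [-1.   9.3 -1.1] w -0.0 q [ 0.11  0.68 -0.65  1.82  0.53  0.8  -0.69]
R [[0.011, 0.994, 0.11], [0.026, 0.109, -0.994], [-1.0, 0.014, -0.025]]
console frame xy mm [-1.2 -6.7]
(array([202.        , 199.72222222]), array([200, 197,   5,   6,  18], dtype=int32))
```

View pics/z8.png

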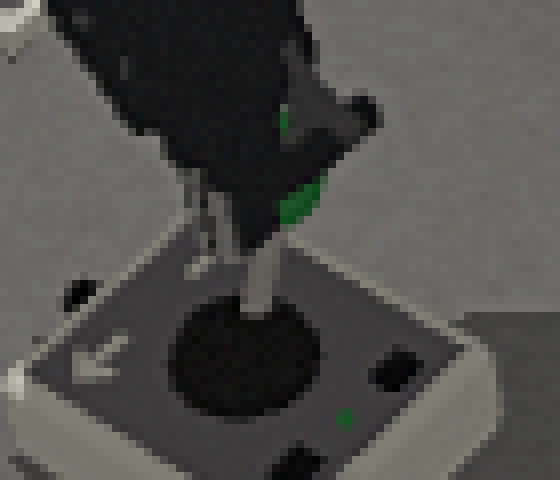

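The force has risen to 9.3 N with the knob's edge still at about 205–206, so it is against the stop. I'll hold for another second, then back off to +y and lift.

Request:
jog_arm(
  commands=[
    [0,0,0,0,0,0],
    [0,0,0,0,0,0],
    [0,0,1,0,0,0],
    [0,0,0,0,0,0],
    [0,0,0,0,0,0],
    [0,0,1,0,0,0],
    [0,0,0,0,0,0],
    [0,0,0,0,0,0],
    [0,0,-10,0,0,0],
    [0,0,-10,0,0,0],
    [0,0,-12,0,0,0],
    [0,0,-15,0,0,0],
    [0,0,-20,0,0,0],
    [0,0,-20,0,0,0],
    [0,0,0,0,0,0],
  ],
)

```text
clock: 11.0
position: [0.551, 0.2348, 0.1162]
tool_rot: [2.658, 1.542, 1.199]
force: [-0.1, -0.1, -1.2]
grip_width: 0.0002
```

Request:
jog_arm(
  commands=[
    [-40,0,0,0,0,0],
    [-40,0,0,0,0,0],
    [-40,0,0,0,0,0],
    [-20,0,-30,0,0,0],
    [0,0,-40,0,0,0],
    [0,0,-40,0,0,0],
    [0,0,-40,0,0,0],
    [0,0,0,0,0,0],
    [0,0,0,0,0,0],
  ],
)

```text
clock: 11.9
position: [0.5293, 0.3886, 0.2648]
tool_rot: [2.688, 1.546, 1.229]
force: [1.1, -0.7, -0.1]
grip_width: 0.0002
```

```bash
python3 -c "
from h import *
rep()
for c in ['side','top']:
    im=grab_frame(c);print(c,green(im));cv2.imwrite(f'pics/{c}9.png',im[:,:,::-1])"
```

```text
t 11.9 p [0.5293 0.3886 0.2648] F [ 1.1 -0.7 -0.1] w 0.0 q [-0.27  0.63 -0.72  1.48  0.42  1.17 -0.94]
R [[0.008, 0.994, 0.112], [0.024, 0.112, -0.993], [-1.0, 0.011, -0.022]]
console frame xy mm [ -7.8 242.5]
side (array([191.15833333, 201.11666667]), array([186, 195,  11,  14, 120], dtype=int32))Traceback (most recent call last):
  File "<string>", line 5, in <module>
    im=grab_frame(c);print(c,green(im));cv2.imwrite(f'pics/{c}9.png',im[:,:,::-1])
                             ~~~~~^^^^
  File "h.py", line 14, in green
    n,l,s,c=cv2.connectedComponentsWithStats(m);k=1+np.argmax(s[1:,4]);return c[k],s[k]
                                                    ~~~~~~~~~^^^^^^^^^
    return _wrapfunc(a, 'argmax', axis=axis, out=out, **kwds)
    return bound(*args, **kwds)
ValueError: attempt to get argmax of an empty sequence
```

View pics/side9.png

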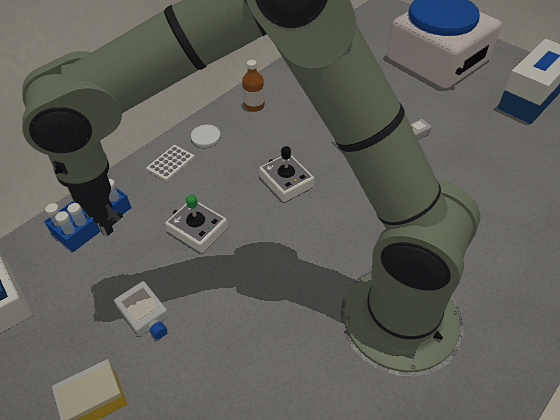

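The side view shows the green knob back at (191.2, 201.1), the same as at the start. The black knob is still at (286,152), and the gripper is clear in the air. Handing in.

```bash
python3 -c "
from workcell import bot
print(bot.job_done())"
```

```text
the job is handed in; nothing more can be done
None
```

The green-knobbed stage joystick was tilted right, towards the clear orange-capped flask's side (-y), then released, and the job is handed in at about 12 s. I pushed it with the closed fingers from its left side only, so it was never tilted the other way.

- **Tilt and hold:** It stayed tilted for about 4 s. From about 6 s on, the side camera and the 4–9 N push force put it at roughly 0.4 rad, ending at the stop. The tilt is an estimate because the gripper partly hid the knob. During the hold the finger crept back about 2 mm, which still left the stick well past two thirds of its travel, and I pressed it to the stop afterwards.
- **Release:** The side camera shows the green knob back within 0.1 pixel of its starting place. The gripper was clear of everything in the air.
- **Left alone:** The black-knobbed focus joystick looks unmoved in the last side view. The arm hid the orange-capped flask there, but the tool only passed its side of the bench at about 0.25 m height.
- **Failed check:** The last top-camera check gave nothing, because no green was found in that view. The return to centre was confirmed from the side camera only.

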